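Dry-block heater: dial to off, sprung lid held at its vent mark

ROBOT

A 6-joint arm with a two-finger parallel gripper is mounted at the origin on a cart in front of the work surface, level with it; the furniture and walls round the work are solid. World frame = base frame: x ahead of the robot, y to its left, z up, the work surface at z = 0. Lengths are in m, angles in rad, forces in N, time in s.
With the tool pointing down it reaches from about 0.35 to 0.85 m from the base axis. Payload 8.1 kg.
Tool frame: the origin (TCP) lies midway between the tips of the shut fingers; the grasp point (between the pads) lies 19 mm behind it (robot.grip_point_offset is the distance from the TCP to the grasp point, in m); z points along the fingers, y is the line along which they close (so a half turn about z gives the same grasp; the last joint's range is limited). The gripper opens to 93 mm and grips with 3 to 60 N. Pads are 15 mm wide; open, the fingers measure 128 mm over their backs; the gripper's body (75 mm by 188 mm) begins 65 mm behind the grasp point.
Start: joints at [-1.214, 0.13, 1.488, -0, 1.523, -0.085], TCP at [0.257, -0.542, 0.219] pointing down, gripper open.
Joint ranges: [-2.96, 2.96], [-0.89, 2.26], [0.02, 2.5], [-1.34, 4.48], [0, 2.73], [-2.66, 2.66]. Speed limits (rad/s): [2.39, 2.39, 2.79, 3.14, 3.14, 3.14].

INTERFACE

Orientations are given as a rotation vector (axis times angle).
In Python, from plant import robot, read_camera, job gives the robot as it stands.
- The arm moves only by the shell command python3 -m inch 'ROWS' [FORCE]. ROWS is JSON, one flat list of numbers, 5 for each row, row after row: the shift along the world's x, y, z in mm, then the turn about the world's z in degrees, then the opening in per cent of the stroke, from 0 (shut) to 100 (fully open). In form: [dx, dy, dz, yaw, hand, dx, dy, dz, yaw, hand, ...]. A call has 1 to 10 rows; each row is the pose to reach, as a shift and turn from the pose commanded when the call began; what a row does not reach only later rows make up. A row lasts 1/12 s, in which the tool goes at most 41.7 mm and 7.16 degrees, less where a joint would pass 70% of its speed; a pose out of reach is approached as far as the arm can. A call with a gripper value outside its range is refused whole. The fingers move at their own pace and stop on an object; FORCE is the grip in N (left out, the last holds). Time passes only in rows, so rows that repeat a pose let the fingers close. It gives the time, the measured TCP pose, the force, the opening and the grip force at its end, in the units of the state.
- robot.read_state(): the state, without advancing time (a new reading comes with each control period).
- read_camera(name): name is "scene" or "side" or "wrist"; returns a dict with "image" (400x640x3 uint8, blue, green, red), "K" (3x3 intrinsics, pixels), "D" ([k1, k2, p1, p2, k3] as OpenCV has them; the pictures are not rectified), "extrinsics" (4x4, takes a point from world to camera coordinates); the wrist camera has in their place "mount" (4x4, takes a point from camera to tool coordinates, whose origin is the TCP and whose axes are the flange's). Camera axes: x right, y down, z forward; pixel columns grow to the right and rows downward; lengths in m; the calibration is good to about 2 mm. A picture is of the moment at which its call begins: read the wrist's pose just before it. There is no depth.
- job.close_job(): hands the job in; it is judged then, once.
The state is a dict: "t": time; "q": joint angles; "dq": joint speeds; "joint_torque": joint torques, N m; "tool_pos": TCP position; "orientation": TCP orientation; "force": force on the tool from outside, world axes, zero at the start; "wrist_torque": the same for the moment, N m; "opening": finger opening in m; "gripper_force": force on a finger pad.
Only numpy, scipy, OpenCV 4.12 (cv2) and the standard library are available. Lean on these libraries where they do the work, as an engineer would, in place of code of your own. Each camera call takes 0.05 s, during which the arm holds its last target. There are 200 camera calls.

TASK

Vent the dry-block heater: first turn the black dial on its right side anticlockwise (seen from above) as far as it goes, to its off stop, while the lid is still shut. Then take the lid by its blue disc grip, lift it against its closing spring until the lid's edge lies in line with the red angle pointer beside it, and finish while still gripping the disc and holding the lid still at that angle (it springs shut if let go). Leave the red pointer and the small things standing round the heater where they are.

Things in the scene. Friction and masses are not known exactly. Their poses are not given: they have to be found in the camera images.
- heater: White heater fixed to the table, 210 (x) x 260 (y) mm, 82 mm high to the lid's top. Origin on the table, z up, front = its -x (to the robot), yaw within 0.35 rad. In its frame: lid in the middle; grey pod with the dial on the right (-y), top 80 mm up; steel angle arc (radius 95 mm) and red pointer on the left, y = 90 to 99 mm; the lid's hinge line parallel to y at x = +88, z = 74 mm.
- dial (a joint): Turn of the black dial (rad), clockwise from above from its off stop: 0 = off stop (fully anticlockwise), up to 2.2. Starts 0.7 to 1.4; friction holds it where it is left (about 0.05 N m); no spring.
- dial_grip (a point): On the dial's vertical axis, 37 mm above the pod, 7 mm below the dial's top: the height to grip. In the heater's frame x -50, y -118, z 117 mm. Upright bar grip 42 mm long, 14 thick, 32 high, on a 44 mm round skirt. At dial value 0 the bar lies along the heater's x; at value a it is turned by a clockwise. This point's x axis lies along the bar; its white line is on the -x half.
- lid (a joint): Opening angle of the lid (rad): 0 = shut (level), grows as the front edge rises, up to 1.4. A spring and the lid's weight press it shut, needing 3 to 4 N at the grip when shut and 6 to 8 N at 0.4 to 0.75 rad. It starts shut.
- lid_hinge (a point): Point on the lid's hinge line, at the middle of the lid (in the heater's frame at x = +88, y = 0, z = 74 mm). The frame turns with the lid about its y axis.
- lid_front (a point): Middle of the lid's front edge, at half its thickness (10 mm), 180 mm from the hinge line; turns with the lid, x axis along the lid from front to hinge. The lid is a plate 176 mm long, 158 mm wide (y), a white frame with a clear window and a black line along its left edge.
- lid_grip: Blue upright disc fixed on the lid. Origin: its centre, 150 mm forward of the hinge line, 38 mm above the hinge plane, 30 mm above the lid's face (heater's frame, lid shut: x -62, y 0, z 112 mm). 30 mm across, 14 mm thick, axis along y, parallel to the hinge: pinch its flat faces. Neck below 20 (x) x 12 (y) mm. It may turn between the fingers, so the hand can stay upright along the arc.
- pointer (a joint): Angle of the red pointer (rad), measured like the lid's: the lid is in line with the pointer when the lid's value equals this one. Differs each time, 0.4 to 0.75; friction holds it. Not to be moved.
- pointer_tip (a point): Centre of the 12 mm bead at the free end of the red pointer blade (8 mm high), 110 mm from the hinge line, just left of the lid (heater's y = +90 mm); its x axis lies along the pointer, towards the hinge. At pointer angle 0 it would lie in the plane of the shut lid.
- petri_dish: Loose petri dish with pink medium, 62 mm across, 14 mm high, to the right of the heater; origin under its centre. Leave alone.
- dropper_blue: Loose white dropper bottle with a blue cap, 29 mm wide, 77 mm high, to the left of the heater; origin under its centre. Leave alone.
- timer: Loose white timer, 61 x 61 x 21 mm, to the left of the heater; origin under its centre. Leave alone.
- tape_roll: Loose roll of tape lying flat, 53 mm across, 18 mm high, to the right of the heater; origin under its centre. Leave alone.

How it is judged:
By the outcome, as a careful person would: the job done as asked, in the order asked, and still so for the second after the job is handed in, while the arm keeps its last pose, push and grip.
It also fails if it takes over 48 s, if anything falls off the work surface, if the arm or the gripper's body presses on something with over 40 N, if the wrist force passes 120 N, or if a joint passes its speed limit or range.

## Working session

There is one attempt and no reset: what is moved stays moved. The work goes in short steps, Python scripts to look and compute and a shell command to move; the robot and the scene stay as the last step left them, time stands still between calls to the robot, and variables do not carry over. Pictures are saved under pics/ and viewed, at most 10 in all, crops included, and the job is handed in when it is done.

```bash
mkdir -p pics; cat > h.py <<'E'
import numpy as np, cv2, pickle
from plant import robot, read_camera, job
def snap(n,f):
    s=robot.read_state(); c=read_camera(n); cv2.imwrite('pics/'+f+'.png',c['image'])
    c['s']=s; pickle.dump(c,open('pics/'+f+'.pkl','wb')); return c
def load(f): return pickle.load(open('pics/'+f+'.pkl','rb'))
def ext(c):
    if 'extrinsics' in c: return np.array(c['extrinsics'])
    T=np.eye(4);T[:3,:3]=cv2.Rodrigues(np.array(c['s']['orientation'],float))[0];T[:3,3]=c['s']['tool_pos']
    return np.linalg.inv(T@np.array(c['mount']))
def proj(c,P):
    E=ext(c);return cv2.projectPoints(np.array(P,float).reshape(-1,3),cv2.Rodrigues(E[:3,:3])[0],E[:3,3],np.array(c['K']),np.array(c['D'],float))[0].reshape(-1,2)
def ray(c,uv):
    E=ext(c);p=cv2.undistortPoints(np.array([[uv]],float),np.array(c['K']),np.array(c['D'],float)).ravel()
    R=E[:3,:3];d=R.T@np.array([p[0],p[1],1]);return -R.T@E[:3,3],d/np.linalg.norm(d)
def tri(obs):
    A=0;b=0
    for c,uv in obs:
        o,d=ray(c,uv);M=np.eye(3)-np.outer(d,d);A=A+M;b=b+M@o
    return np.linalg.solve(A,b)
E
python3 - <<'E'
from h import *
for n in('scene','side'):
    c=snap(n,n+'0');print(n,ext(c).round(3).tolist(),np.array(c['K']).round(0).tolist())
a=cv2.imread('pics/scene0.png');b=cv2.imread('pics/side0.png')
s=robot.read_state();print(s['t'],s['orientation'],s['opening'],s['force'])
E
```

```text
scene [[-0.79, -0.612, 0.009, 0.449], [-0.419, 0.53, -0.738, 0.325], [0.447, -0.587, -0.675, 0.707], [0.0, 0.0, 0.0, 1.0]] [[421.0, 0.0, 322.0], [0.0, 421.0, 199.0], [0.0, 0.0, 1.0]]
side [[0.877, -0.48, -0.01, -0.508], [-0.299, -0.53, -0.794, 0.241], [0.375, 0.7, -0.608, 0.818], [0.0, 0.0, 0.0, 1.0]] [[388.0, 0.0, 321.0], [0.0, 388.0, 199.0], [0.0, 0.0, 1.0]]
0.1 [-3.06363635e+00 -6.87999020e-01  3.07360762e-04] 0.09328532069310903 [0.00617566 0.12676699 0.40044482]
```

View pics/scene0.png

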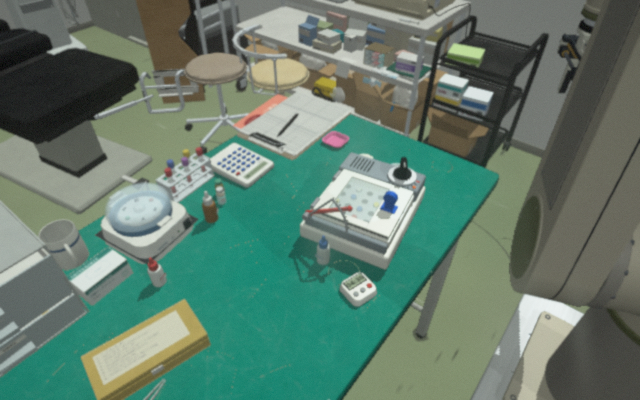

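View pics/side0.png

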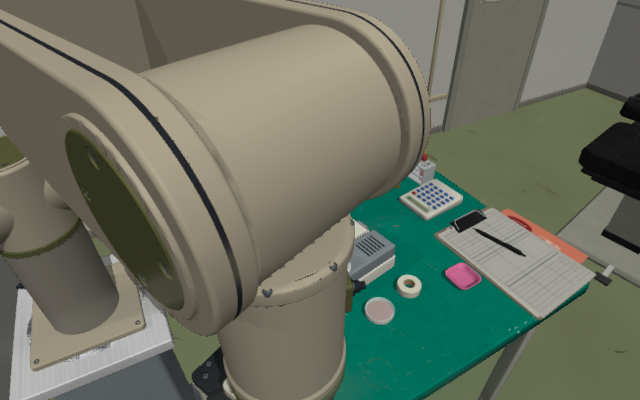

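Scene: heater with disc at about (390,201), dial at (403,168), pointer bead near (308,213). The arm hides most of it from the side camera. I'll take an enlarged scene crop and a wrist view.

```bash
python3 - <<'E'
from h import *
c=load('scene0')
def atz(uv,z):
    o,d=ray(c,uv);return (o+d*(z-o[2])/d[2]).round(3)
print('disc',atz((390,201),.112),'dial',atz((403,168),.117))
w=snap('wrist','w0')
a=c['image'][140:280,290:440];a=cv2.resize(a,(640,597),interpolation=cv2.INTER_CUBIC)
cv2.imwrite('pics/sc0.png',a[:, :])
E
```

```text
disc [ 0.456 -0.088  0.112] dial [ 0.487 -0.198  0.117]
```

View pics/sc0.png

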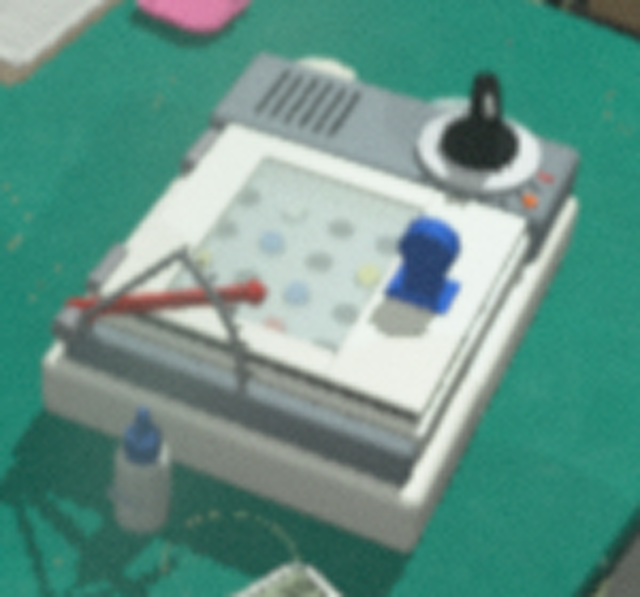

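View pics/w0.png

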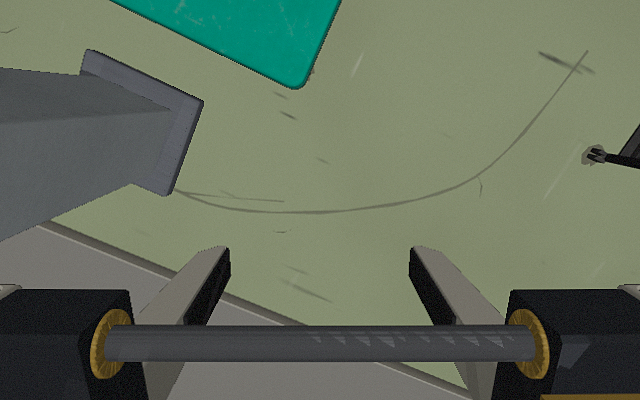

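Crop: disc centre (430,245), front-left base corner (405,550), lid corners (420,415)/(527,227), bead (256,292), pointer pivot (75,316), dial top (486,80). I'll fit the heater pose to these.

```bash
cat > fit.py <<'E'
from h import *
from scipy.optimize import least_squares
def H(p,P): 
    x,y,a=p[:3];P=np.array(P,float)/1e3;R=np.array([[np.cos(a),-np.sin(a),0],[np.sin(a),np.cos(a),0],[0,0,1]]);return P@R.T+[x,y,0]
def bead(a): return [88-110*np.cos(a),90,74+110*np.sin(a)]
E
python3 - <<'E'
from fit import *
c=load('scene0')
M=[(-62,0,112),(-105,130,0),(105,130,0),(-92,79,82),(-92,-79,82),(-50,-118,124)]
U=np.array([(430,245),(405,550),(45,408),(420,415),(527,227),(486,78),(256,292)])/4.265+[290,140]
f=lambda p:(proj(c,H(p,M+[bead(p[3])]))-U).ravel()
r=least_squares(f,[.5,-.1,0,.5],loss='soft_l1');print(r.x,f(r.x).reshape(-1,2).round(1).tolist())
print('disc',H(r.x,[-62,0,112]),'dial',H(r.x,[-50,-118,117]))
o,d=ray(c,U[5]);print('z-check disc ray cam',o)
s=load('side0');print(proj(s,H(r.x,[(-50,-118,117),(-62,0,112)])))
# dial line check: project bar ends for several a
for a in(.7,.9,1.1,1.4):
    v=np.array([np.cos(a),-np.sin(a),0])*21
    print(a,((proj(c,H(r.x,[np.array([-50,-118,124])-v,np.array([-50,-118,124])+v]))-[290,140])*4.265).round(0).tolist())
w=load('w0');print(np.array(w['mount']).round(3).tolist(),np.array(w['K']).round(0).tolist())
E
```

```text
[ 0.52432466 -0.09333681  0.1761704   0.49673618] [[-0.0, -1.9], [-3.5, 9.9], [-6.2, 7.4], [0.6, -3.4], [0.3, -4.2], [0.7, 1.6], [0.9, -0.3]]
disc [ 0.46328429 -0.10420297  0.112     ] dial [ 0.4957793  -0.21827345  0.117     ]
z-check disc ray cam [0.17526773 0.51818336 0.713007  ]
[[335.67131713 256.45063439]
 [296.53610778 230.42874059]]
0.7 [[509.0, 107.0], [470.0, 63.0]]
0.9 [[502.0, 108.0], [476.0, 62.0]]
1.1 [[494.0, 109.0], [484.0, 62.0]]
1.4 [[482.0, 108.0], [495.0, 63.0]]
[[-0.0, -0.957, -0.29, 0.081], [1.0, -0.001, -0.0, -0.002], [-0.0, -0.29, 0.957, -0.166], [0.0, 0.0, 0.0, 1.0]] [[351.0, 0.0, 319.0], [0.0, 351.0, 205.0], [0.0, 0.0, 1.0]]
```

```bash
python3 -m inch '[14,37,20,-2,100, 28,74,40,-4,100, 43,112,50,-6,100, 57,149,50,-8,100, 72,186,50,-10,100, 86,223,50,-12,100, 100,260,50,-14,100, 115,297,50,-15,100, 129,335,50,-15,100, 143,372,50,-15,100]'; python3 -m inch '[0,0,0,0,50,0,0,0,0,50]'; python3 - <<'E'
from h import *
w=snap('wrist','w1');s=w['s'];print(s['t'],s['tool_pos'],s['q'])
E
```

```text
t: 0.98
tool_pos: [0.3996, -0.1684, 0.2685]
orientation: [3.129, 0.282, 0.0]
force: [0.4, -0.0, -0.0]
opening: 0.0932
gripper_force: 0.0
t: 1.15
tool_pos: [0.4001, -0.1685, 0.2686]
orientation: [3.128, 0.29, 0.0]
force: [-0.0, 0.1, 0.1]
opening: 0.0841
gripper_force: 0.0
1.15 [ 0.40012328 -0.16851969  0.26861077] [-5.16824301e-01 -3.46700414e-01  1.84107654e+00 -5.36832894e-07
  1.64704533e+00  8.69074227e-01]
```

View pics/w1.png

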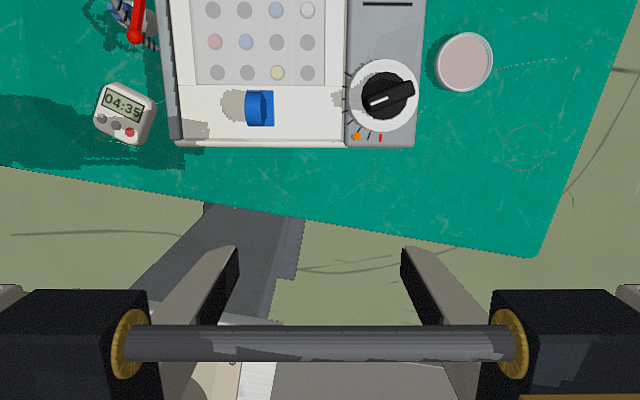

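Wrist view: disc near (259,108), dial bar from about (365,104) to (412,84), bead near (135,37). I'll enlarge the disc and dial.

```bash
python3 - <<'E'
from h import *
a=load('w1')['image'][40:160,230:430]
cv2.imwrite('pics/w1c.png',cv2.resize(a,None,fx=4,fy=4,interpolation=cv2.INTER_CUBIC))
E
```

```text
(no output)
```

View pics/w1c.png

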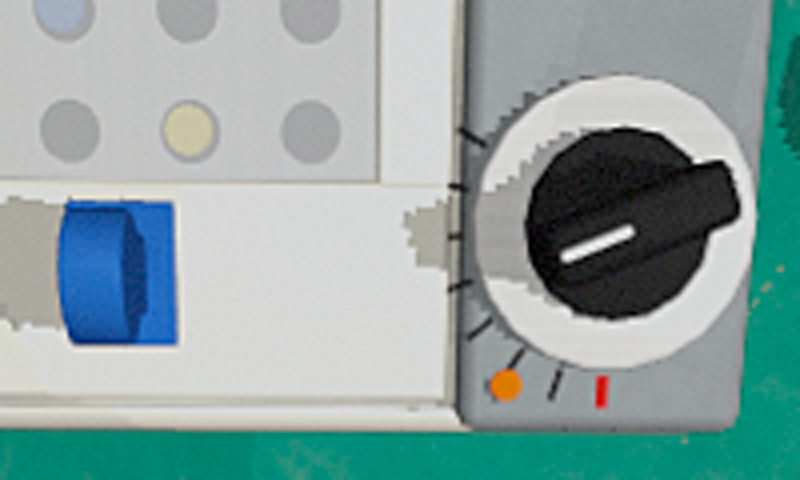

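```bash
cat > fit2.py <<'E'
from fit import *
c=load('scene0');w=load('w1')
T=np.array([-50,-118,124.])
def ends(a): 
    v=np.array([np.cos(a),-np.sin(a),0])*21;return [T-v,T+v]
Uw=np.array([(95+920-920,275),(552,257),(731,190),(448,403)])/4+[230,40]
Uw=np.vstack([Uw,[(180,143),(135,37)]])
Us=np.array([(430,245),(420,415),(527,227),(486,78),(256,292)])/4.265+[290,140]
def f(p):
    a=proj(w,H(p,[(-62,0,127)]+ends(p[4])+[(-92,-79,82),(-92,79,82),bead(p[3])]))-Uw
    b=proj(c,H(p,[(-62,0,112),(-92,79,82),(-92,-79,82),(-50,-118,124),bead(p[3])]))-Us
    return np.r_[a,b].ravel()
r=least_squares(f,[.52,-.09,.17,.5,1.1],loss='soft_l1');p=r.x
if __name__=='__main__':
    print(p.round(4),f(p).reshape(-1,2).round(1).tolist())
    print('disc',H(p,[-62,0,112]),'dial',H(p,[-50,-118,117]),'bar yaw deg',np.degrees(p[2]-p[4]))
    u=np.array([(95,275)])/4+[230,40]
    print('tri disc',tri([(w,(255,108)),(c,np.array((430,238))/4.265+[290,140])]),'dial top',tri([(w,(390.5,96)),(c,Us[3])]),'bead',tri([(w,Uw[5]),(c,Us[4])]),H(p,bead(p[3])))
    print(w['s']['tool_pos'],np.array(cv2.Rodrigues(w['s']['orientation'])[0])[:2,0])
E
python3 fit2.py
```

```text
[ 0.5208 -0.0869  0.1793  0.5418  1.229 ] [[-1.6, 1.2], [-0.2, 0.2], [2.8, -0.1], [-0.7, -0.5], [2.6, -3.5], [-0.3, 0.2], [-0.2, 0.3], [0.5, -0.8], [0.2, -2.2], [0.5, 3.5], [-0.4, 0.2]]
disc [ 0.45983372 -0.09793549  0.112     ] dial [ 0.49268164 -0.21190485  0.117     ] bar yaw deg -60.145886249739384
tri disc [ 0.46091465 -0.09852096  0.11657201] dial top [ 0.49284478 -0.20839969  0.13579664] bead [ 4.98500182e-01 -6.75241080e-05  1.31196606e-01] [0.49864751 0.00056374 0.13072617]
[ 0.40012328 -0.16851969  0.26861077] [0.98295504 0.18384604]
```

Fits agree to about 2–3 mm (triangulated disc, dial and bead heights check out). Moving over the dial, aligned to the bar.

```bash
python3 -m inch '[10,-4,0,-7,50, 20,-8,0,-14,50, 30,-13,0,-21,50, 40,-17,0,-28,50, 50,-22,0,-35,50, 60,-26,0,-42,50, 70,-30,0,-49,50, 80,-34,-20,-56,50, 90,-40,-50,-63,50, 92,-42,-85,-70,50]' 10; python3 -m inch '[0,0,0,0,50,0,0,0,0,50]'; python3 - <<'E'
from fit2 import *
w=snap('wrist','w2');s=w['s'];print(s['t'],s['tool_pos'],s['q'][5])
cv2.imwrite('pics/w2c.png',cv2.resize(w['image'][100:400,120:520],None,fx=1.6,fy=1.6))
print(((proj(w,H(p,ends(p[4])+[T]))-[120,100])*1.6).round(0).tolist())
E
```

```text
t: 2.03
tool_pos: [0.4931, -0.2159, 0.1844]
orientation: [2.718, -1.575, 0.007]
force: [0.4, -0.3, 0.1]
opening: 0.0465
gripper_force: 0.0
t: 2.2
tool_pos: [0.4892, -0.2131, 0.1814]
orientation: [2.726, -1.561, -0.009]
force: [0.3, 0.0, 0.9]
opening: 0.0464
gripper_force: 0.0
2.2 [ 0.48920023 -0.21309632  0.18140032] 2.1043390593663944
[[310.0, 238.0], [311.0, 144.0], [310.0, 192.0]]
```

View pics/w2c.png

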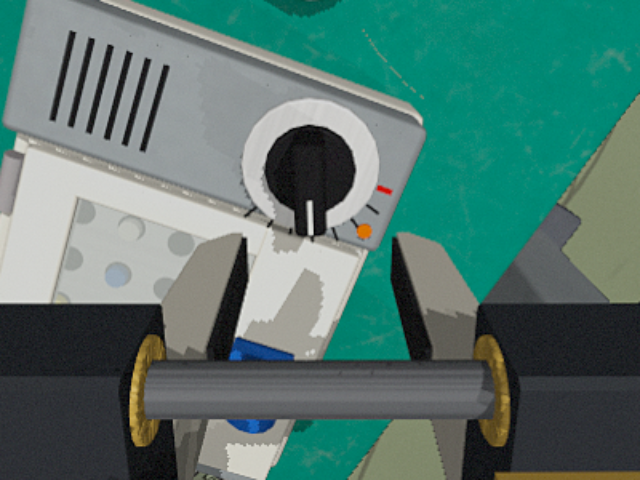

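The bar lies centred and aligned between the fingers (crop column 310, ends at rows ~237 and ~140). Descending and gripping.

```bash
python3 -m inch '[0,0,-25,0,50, 0,0,-50,0,50, 0,0,-70,0,50, 0,0,-85,0,50, 0,0,-85,0,50, 0,0,-85,0,8, 0,0,-85,0,8, 0,0,-85,0,8,0,0,-85,0,8,0,0,-85,0,8]' 20;python3 -m inch '[0,0,0,0,8,0,0,0,0,8,0,0,0,0,8]'; python3 -c "
from h import *
s=robot.read_state();print(s['wrist_torque'])"
```

```text
t: 3.08
tool_pos: [0.4923, -0.2128, 0.0999]
orientation: [-2.725, 1.563, -0.003]
force: [0.1, -0.3, 0.5]
opening: 0.0178
gripper_force: 0.0
t: 3.33
tool_pos: [0.4933, -0.2123, 0.0999]
orientation: [-2.724, 1.562, -0.005]
force: [5.2, 1.7, 2.2]
opening: 0.0136
gripper_force: 20.0
[ 0.48482096 -0.75746091  0.01824018]
```

```bash
python3 -m inch '[0,0,0,7,8,0,0,0,14,8,0,0,0,21,8,0,0,0,28,8,0,0,0,35,8,0,0,0,42,8,0,0,0,49,8,0,0,0,56,8,0,0,0,62,8,0,0,0,62,8]';python3 -c "
from h import *
s=robot.read_state();print(s['wrist_torque'])"; python3 -m inch '[0,0,0,4,8,0,0,0,7,8,0,0,0,9,8,0,0,0,11,8,0,0,0,11,8]'; python3 -c "
from h import *
s=robot.read_state();print(s['wrist_torque'],np.degrees(np.arctan2(*cv2.Rodrigues(s['orientation'])[0][[1,0],0])))"
```

```text
t: 4.17
tool_pos: [0.493, -0.2129, 0.0999]
orientation: [3.139, 0.072, 0.005]
force: [4.6, -0.2, 2.7]
opening: 0.0137
gripper_force: 20.0
[-0.08180168 -0.70578777  0.02430156]
t: 4.58
tool_pos: [0.4927, -0.213, 0.0999]
orientation: [3.119, 0.36, 0.004]
force: [2.9, -0.5, 4.7]
opening: 0.0139
gripper_force: 20.5
[-0.18988494 -0.5848228  -0.42369514] 13.183205178515554
```

Torque rose at yaw 13° (heater at 10.3°), so the stop is reached. Releasing, rising and looking at the dial and disc.

```bash
python3 -m inch '[0,0,0,-2,50,0,0,0,-3,50,0,0,0,-3,50,0,0,30,-3,50,0,0,70,-3,50,-12,15,100,-3,50,-25,40,120,-3,50,-40,70,130,-3,50,-55,90,130,-3,50,-70,100,130,-3,50]';python3 -m inch '[-10,0,0,0,50,-10,0,0,0,50]'; python3 - <<'E'
from fit2 import *
w=snap('wrist','w3');s=w['s'];print(s['t'],s['tool_pos'],np.degrees(np.arctan2(*cv2.Rodrigues(s['orientation'])[0][[1,0],0])))
cv2.imwrite('pics/w3c.png',cv2.resize(w['image'][0:280,120:520],None,fx=2,fy=2))
print(((proj(w,H(p,[(-62,0,127),bead(p[3])]+ends(0)))-[120,0])*2).round(0).tolist())
E
```

```text
t: 5.42
tool_pos: [0.4211, -0.1105, 0.2294]
orientation: [-3.129, -0.283, -0.002]
force: [-0.8, -0.2, -0.2]
opening: 0.0463
gripper_force: 0.0
t: 5.58
tool_pos: [0.4102, -0.1117, 0.2286]
orientation: [3.129, 0.283, -0.001]
force: [0.3, 1.0, 0.2]
opening: 0.0464
gripper_force: 0.0
5.5833 [ 0.41021758 -0.11168124  0.22855242] 10.327668343029558
[[390.0, 279.0], [133.0, 119.0], [697.0, 302.0], [710.0, 188.0]]
```

View pics/w3c.png

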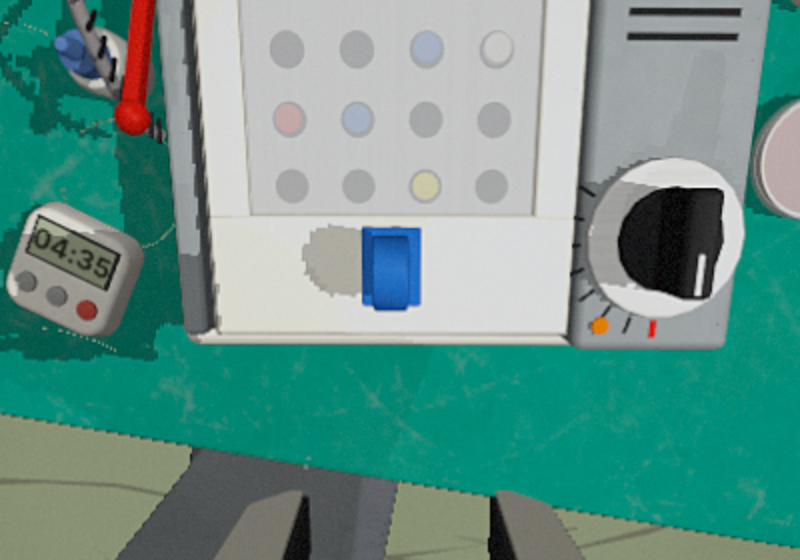

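Dial bar now lies along the heater's x (seen ends (698,295),(713,190), as predicted for the off stop). Disc top is at (391,272), bead at (133,118). I'll refit with this view.

```bash
cat > fit3.py <<'E'
from fit2 import *
w3=load('w3')
U3=np.array([(391,274),(133,118),(698,299),(712,189)])/2+[120,0]
def g(p): return np.r_[f(p),(proj(w3,H(p,[(-62,0,127),bead(p[3])]+ends(0)))-U3).ravel()]
p=least_squares(g,p,loss='soft_l1').x
E
python3 - <<'E'
from fit3 import *
print(p,g(p).reshape(-1,2)[-4:].round(1).tolist(),H(p,[-62,0,112]))
b=tri([(w,Uw[5]),(c,Us[4]),(w3,U3[1])]);print(b,np.arcsin((b[2]-.074)/.11))
E
```

```text
[ 0.52117076 -0.0870863   0.17842953  0.54046252  1.22969793] [[-0.0, 1.9], [0.2, 0.1], [-0.5, 1.1], [-0.5, -0.9]] [ 0.46015509 -0.09809033  0.112     ]
[4.98648015e-01 4.47709972e-05 1.31246985e-01] 0.5473510854337043
```

```bash
python3 -m inch '[20,6,-20,0,50,40,10,-50,0,50,50,13,-85,0,50,50,13,-110,0,50,50,13,-135,0,50,50,13,-135,0,50,50,13,-135,0,50,50,13,-135,0,8,50,13,-135,0,8,50,13,-135,0,8]' 30;python3 -m inch '[0,0,0,0,8,0,0,0,0,8,0,0,0,0,8]'
```

```text
t: 6.47
tool_pos: [0.4631, -0.1, 0.0958]
orientation: [3.128, 0.282, 0.005]
force: [-0.3, -0.1, -0.0]
opening: 0.0311
gripper_force: 0.0
t: 6.72
tool_pos: [0.4619, -0.0986, 0.0943]
orientation: [-3.128, -0.282, -0.002]
force: [-1.5, 3.2, 4.8]
opening: 0.0139
gripper_force: 30.0
```

```bash
python3 - <<'E'
import numpy as np
for t in [.06,.12,.18,.24,.3,.36,.42,.48,.52,.545]:
    s,c=np.sin(t),np.cos(t);x=150*(1-c)+38*s;print(t,(x*np.cos(.1785)).round(1),(x*np.sin(.1785)).round(1),(150*s-38*(1-c)).round(1))
E
```

```text
0.06 2.5 0.5 8.9
0.12 5.5 1.0 17.7
0.18 9.1 1.6 26.2
0.24 13.1 2.4 34.6
0.3 17.6 3.2 42.6
0.36 22.6 4.1 50.4
0.42 28.1 5.1 57.9
0.48 34.0 6.1 65.0
0.52 38.1 6.9 69.5
0.545 40.8 7.4 72.3
```

```bash
python3 -m inch '[2.5,0.5,9,0,8, 5.5,1,17.7,0,8, 9,1.6,26.2,0,8, 13,2.4,34.6,0,8, 17.6,3.2,42.6,0,8, 22.6,4.1,50.4,0,8, 28,5,58,0,8, 34,6,65,0,8, 38,7,69.5,0,8, 41,7.4,72.3,0,8]' 40;python3 -m inch '[0,0,0,0,8,0,0,0,0,8,0,0,0,0,8,0,0,0,0,8]'; python3 - <<'E'
from fit3 import *
w4=snap('wrist','w4');c4=snap('scene','s4');d4=snap('side','d4')
s=robot.read_state();tp=s['tool_pos'];R=cv2.Rodrigues(s['orientation'])[0]
g_=tp-R[:,2]*robot.grip_point_offset
print(tp,g_,s['opening'],s['force'])
for t in(.5,.54,.58):
    x=88-150*np.cos(t)+38*np.sin(t);z=74+150*np.sin(t)+38*np.cos(t);print(t,H(p,[x,0,z]))
print(proj(c4,H(p,bead(p[3]))),proj(d4,H(p,bead(p[3]))))
a=c4['image'][120:250,290:460];cv2.imwrite('pics/s4c.png',cv2.resize(a,None,fx=4.5,fy=4.5,interpolation=cv2.INTER_CUBIC))
E
```

```text
t: 7.55
tool_pos: [0.5023, -0.0914, 0.166]
orientation: [-3.128, -0.283, 0.003]
force: [-4.3, 5.2, -11.5]
opening: 0.0139
gripper_force: 40.0
t: 7.88
tool_pos: [0.5023, -0.0914, 0.1659]
orientation: [-3.128, -0.283, 0.002]
force: [-2.7, 6.2, -9.1]
opening: 0.0138
gripper_force: 40.0
[ 0.50228827 -0.09137106  0.16592149] [ 0.5023142  -0.09139065  0.18472146] 0.013762715123580026 [-3.25284247  5.13673845 -8.99685069]
0.5 [ 0.49615511 -0.09159781  0.17926197]
0.54 [ 0.50038692 -0.09083462  0.18371333]
0.58 [ 0.50479052 -0.09004044  0.18798917]
[[349.53187975 208.63082056]] [[290.51474739 194.05318092]]
```

View pics/s4c.png

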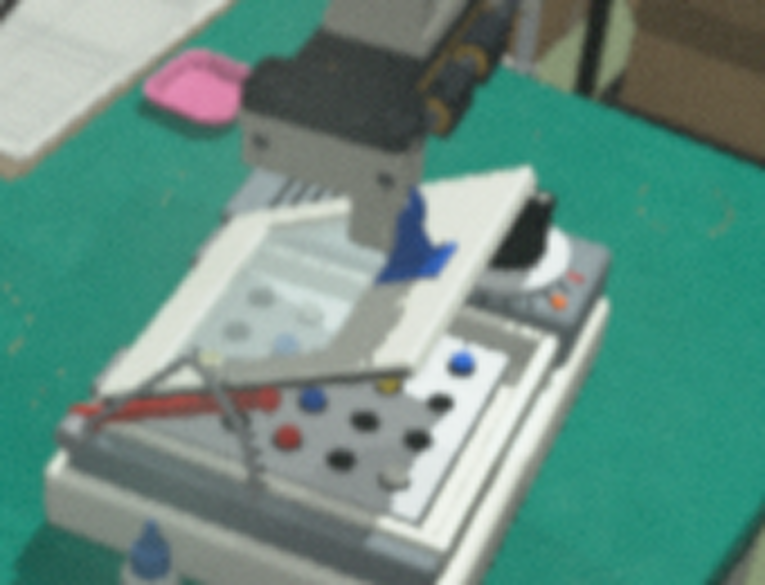

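Lid edge runs from (100,395) to (410,370) and the pointer from (75,412) to (268,398): nearly parallel. One finer check with both cameras.

```bash
python3 - <<'E'
from fit3 import *
w4=load('w4');c4=load('s4')
def L(t,l,y,n): return [88-l*np.cos(t)+n*np.sin(t),y,74+l*np.sin(t)+n*np.cos(t)]
for t in(.50,.54,.58):
    q=H(p,[L(t,180,79,8),L(t,180,79,-2),L(t,10,79,-2),L(t,110,90,0)]);q2=H(p,[L(t,180,79,8),L(t,180,-79,8),L(t,110,90,0)])
    print(t,((proj(c4,q)-[300,190])*8).round(0).tolist(),((proj(w4,q2))).round(0).tolist())
a=cv2.resize(c4['image'][190:230,300:400],None,fx=8,fy=8,interpolation=cv2.INTER_CUBIC)
b=cv2.resize(w4['image'],(448,280));o=np.zeros((600,800,3),np.uint8);o[:320]=a;o[320:,:448]=b
cv2.imwrite('pics/chk.png',o)
E
```

```text
0.5 [[651.0, 92.0], [666.0, 125.0], [119.0, 165.0], [403.0, 163.0]] [[178.0, 338.0], [463.0, 339.0], [175.0, 216.0]]
0.54 [[639.0, 68.0], [655.0, 101.0], [119.0, 164.0], [396.0, 149.0]] [[173.0, 339.0], [468.0, 340.0], [172.0, 215.0]]
0.58 [[625.0, 44.0], [643.0, 77.0], [118.0, 163.0], [389.0, 135.0]] [[168.0, 340.0], [474.0, 341.0], [169.0, 213.0]]
```

View pics/chk.png

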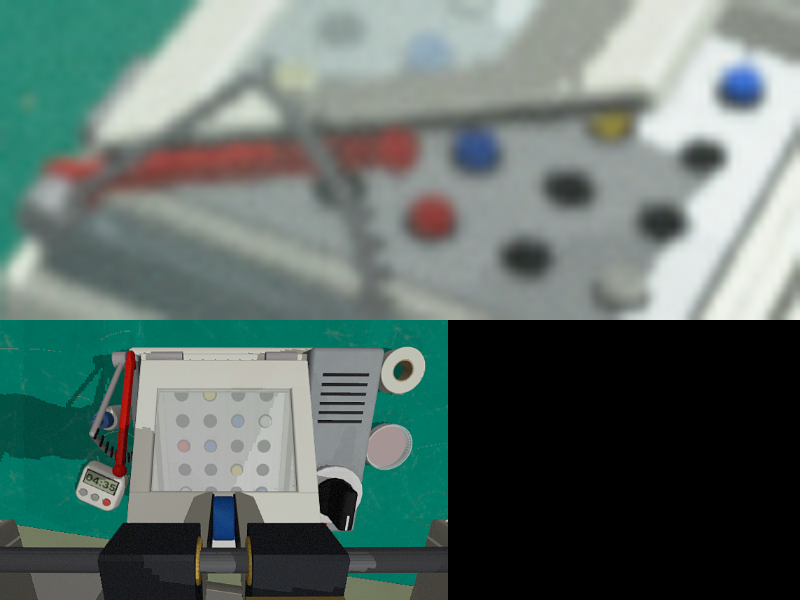

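The lid's lower front corner at (650,103) and the bead at (397,149) both match the 0.54 rad prediction, so lid and pointer are in line; the dial is still at its stop. Handing in.

```bash
python3 -m inch '[0,0,0,0,8,0,0,0,0,8,0,0,0,0,8]'; python3 -c "
from plant import job
print(job.close_job())"
```

```text
t: 8.28
tool_pos: [0.5023, -0.0914, 0.1659]
orientation: [-3.128, -0.283, 0.002]
force: [-3.2, 5.1, -8.8]
opening: 0.0135
gripper_force: 40.0
the job is handed in; nothing more can be done
None
```

I turned the dial to its off stop with the lid still shut, then lifted the lid by its blue disc to about 0.54 rad, in line with the red pointer (also about 0.54 rad), and handed in at 8.3 s still gripping it; no verdict came back.

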